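# Take the bore size of a worn arm-rest bushing with a telescoping gauge

## Task

The manicure arm rest wobbles: take the bore of its pedestal bushing with the middle-sized of the three telescoping gauges in the rack. Lower the gauge with its plungers locked in until its head sits on the bottom of the bore, press it gently there while you slacken the lock knob on top so that the plungers spring out to the wall, and tighten the knob again before you move the gauge. Then lift it straight out with the size kept and stand it gently back upright in the free slot of the rack, leaving everything else where it is.

Things in the scene. Friction and masses are not known exactly. Their poses are not given: they have to be found in the camera images.
- gauge_knob (a point): centre of the round knurled lock knob on top of the middle-sized gauge, 112 mm above its underside; knob 16 mm in diameter, 24 mm high. Same axes as body gauge: they turn with the handle, not with the knob. The gauge can be carried by its knob. Slackening takes about 0.03 N m, tightening 0.035 N m, and something must keep the head from turning along, else the whole gauge turns with the knob.
- gauge: the middle-sized telescoping gauge: loose, plain steel, about 0.14 kg, 124 mm tall, upright in the rack at the start. Origin: middle of its flat underside; z up along the 10 mm handle, x along the plungers. T-head 28 mm long (x), 12 mm thick (y), 14 mm high. Pressed with 11 to 20 N on the bottom of the bore (friction about 0.6) the head hardly turns along with the knob.
- tip_a (a point): outer end of the plunger on the gauge's +x side, 6.5 mm above the underside; plungers 8 mm in diameter, each pushed out by the springs with 1.6 N net when slack, held against 1.6 N when tight; travel 11 mm each
- tip_b (a point): outer end of the plunger on the gauge's -x side, like tip_a. The distance between the tips is the size that the gauge holds: 32 mm as locked at the start, 54 mm if fully sprung out.
- lock_knob (a joint): turn of the lock knob against the handle in rad: 0 is tight (as at the start), growing counter-clockwise seen from above, up to a stop at 1.3. Friction holds the plungers while it is tight; from about 0.6 on the springs overcome it and the plungers shoot out; turned back below 0.3 they are held again.
- pedestal: arm-rest pedestal, heavy and fixed: grey round foot 170 mm in diameter, column 56 mm, on levelling feet, so its height varies by 12 mm; a small black clamp screw on the column's +x side. Origin under the foot's centre, z up. Pressing on it with more than 30 N would spoil the bushing.
- bore_mouth (a point): centre of the mouth of the bore in the white nylon bushing (flange 62 mm) on top of the pedestal, 88 mm above the pedestal's origin; a plain round blind hole of about 40 mm diameter, 62 mm deep
- bore_floor (a point): centre of the flat bottom of the bore, 62 mm below bore_mouth
- rack: fixed beech rack block, 92 mm (x) by 210 mm (y), 33 mm high, origin under its centre. Three slots at y = -70, 0 and +70 mm, each 66 mm long along x, 17 mm wide along y, 25 mm deep, flat bottomed. A gauge stands in each at the start, plungers along x, sizes in any order. Not to be pressed on with more than 30 N.
- gauge_small_mid (a point): half-way up the smallest gauge of the rack (T-head 20 mm wide, 100 mm tall, handle 7 mm, knob 12 mm); loose bystander
- gauge_large_mid (a point): half-way up the largest gauge of the rack (T-head 54 mm wide, 140 mm tall, handle 11 mm, knob 18 mm); loose bystander
- polish_1: black nail-polish bottle, 28 mm in diameter, 73 mm tall, origin under its base; loose bystander
- polish_2: green nail-polish bottle, 28 mm in diameter, 73 mm tall, origin under its base; loose bystander
- remover: white remover bottle with a red cap, 66 mm in diameter, 165 mm tall, origin under its base; loose bystander
- jar: glass jar with a metal lid, 68 mm in diameter, 75 mm tall, origin under its base; loose bystander
- calliper: steel calliper lying flat, 230 mm long, 12 mm high, origin under its middle; loose bystander
- nail_file: blue nail file lying flat, 170 by 28 by 5 mm, origin under its middle; loose bystander
There are look-alikes about, which are no part of the job. What is shaped like the pedestal but yellow is not meant.

How it is judged (in metres and radians):
On the way, in this order (a step that is already met when the one before it is completed fails the run):
1. the gauge's head sits on the bottom of the bore, upright, plungers still locked in (z of gauge in the frame of bore_floor below 0.003 m and horizontal distance between gauge and bore_floor below 0.008 m and angle between gauge's own z axis and vertical below 0.12 rad and distance between tip_a and tip_b below 0.035 m), for 0.2 s.
2. the knob is slack and the plungers have sprung out to the wall at the bottom of the bore (z of gauge in the frame of bore_floor below 0.006 m and horizontal distance between gauge and bore_floor below 0.008 m and angle between gauge's own z axis and vertical below 0.12 rad and distance between tip_a and tip_b between 0.0385 and 0.0417 m and value of joint lock_knob above 0.45 rad), for 0.1 s.
3. the knob is tight again with the plungers on the wall, the gauge still at the bottom of the bore (z of gauge in the frame of bore_floor below 0.006 m and horizontal distance between gauge and bore_floor below 0.008 m and angle between gauge's own z axis and vertical below 0.12 rad and distance between tip_a and tip_b between 0.0385 and 0.0417 m and value of joint lock_knob below 0.25 rad), for 0.2 s.
4. the gauge is lifted out of the bore with the size kept (z of gauge in the frame of bore_floor above 0.064 m and distance between tip_a and tip_b between 0.0385 and 0.0417 m), for 0.1 s.
At the end, for the whole second after the job is handed in: The middle-sized gauge stands released and at rest in the free slot of the rack, its underside within 4 mm of the slot's bottom and within 0.15 rad of upright, its knob within 0.25 rad of tight and its tips 38.5 to 41.7 mm apart (the bore's 40 mm) (z of gauge in the frame of rack between 0.005 and 0.012 m and x of gauge in the frame of rack between -0.025 and 0.025 m and y of gauge in the frame of rack between -0.085 and 0.085 m and angle between gauge's own z axis and vertical below 0.15 rad and distance between tip_a and tip_b between 0.0385 and 0.0417 m and value of joint lock_knob below 0.25 rad and linear speed of gauge below 0.02 m/s); the robot touches nothing.
It fails at once if the gauge presses on the pedestal with more than 30 N (contact force between gauge and pedestal above 30 N).
It fails at once if the gauge presses on the rack with more than 30 N (contact force between gauge and rack above 30 N).
It fails at once if another gauge or a bystander is moved by more than 25 mm (distance of any of gauge_small_mid, gauge_large_mid, polish_1, polish_2, remover, jar, calliper, nail_file from where it was at the start of the episode above 0.025 m).
It also fails if it takes over 72 s, if anything falls off the work surface, if the arm or the gripper's body presses on something with over 40 N, if the wrist force passes 120 N, or if a joint passes its speed limit or range.

## Robot

A 6-joint arm with a two-finger parallel gripper is mounted at the origin on the work surface. World frame = base frame: x ahead of the robot, y to its left, z up, the work surface at z = 0. Lengths are in mm, angles in rad, forces in N, time in s.
With the tool pointing down it reaches from about 350 to 975 mm from the base axis. Payload 7.1 kg.
Tool frame: the origin (TCP) lies at the very end of the fingers, on their centre line; the grasp point (between the pads) lies 19 mm behind it (ctrl.tcp_to_grasp is the distance from the TCP to the grasp point, in mm); z points along the fingers, x is the direction in which the jaws open and shut, and the axes are right-handed (so a half turn about z gives the same grasp; the last joint's range is limited). The gripper opens to 88 mm and grips with 3 to 60 N. Pads are 20 mm wide; open, the fingers measure 115 mm over their backs; the gripper's body (75 mm by 178 mm) begins 61 mm behind the grasp point.
Start: joints at [-1.237, 0.423, 1.63, -0, 1.089, -0.019], TCP at [215.971, -586.482, 195.375] pointing down, gripper open.
Joint ranges: [-3, 3], [-0.9, 2.11], [0.09, 2.58], [-1.31, 4.45], [0.11, 2.69], [-2.54, 2.54]. Speed limits (rad/s): [2.39, 2.39, 3.01, 3.14, 3.14, 3.14].

## Interface

Orientations are given as a rotation vector (axis times angle).
In Python, from workcell import get_obs, viewer, ctrl, masks_of gives the robot as it stands. The module is installed in compiled form; this text tells all that it offers.
- The arm moves only by the shell command python3 -m inch 'ROWS'. ROWS is JSON, a list of rows, each an object of numbers: "tx", "ty", "tz": the shift along the tool's x, y, z in cm; "ax", "ay", "az": the turn, a rotation vector about the tool's x, y, z in degrees; "jaw": the opening, from 0 (shut) to 1 (fully open). In form: [{"tx": .., "ty": .., "tz": .., "ax": .., "ay": .., "az": .., "jaw": ..}, ...]. A call has 1 to 12 rows; each row shifts and turns the commanded pose from where the row before left it, along the tool's axes as they then stand; what a row does not reach is not made up. A row lasts 1/8 s, in which the tool goes at most 62.5 mm and 10.7 degrees, less where a joint would pass 70% of its speed; a pose out of reach is approached as far as the arm can. A call is refused whole if a number of a shift passes 6.25 or a number of a turn 10.7, either way. A call with a gripper value outside its range is refused whole. The fingers move at their own pace and stop on an object; the grip force is fixed at half the most. Time passes only in rows, so rows that do not move let the fingers close. It gives the time, the measured TCP pose, the force and the opening at its end, in the units of the state.
- get_obs(): the state, without advancing time (a new reading comes with each control period).
- viewer.get_image(name): name is "scene" or "top" or "wrist"; returns (picture, depth): 400x640x3 uint8, red, green, blue; 400x640 float32, mm along the optical axis (not along the pixel's ray), 0 where there is no reading.
- viewer.get_calibration(name): a dict with "fx", "fy", "cx", "cy" (pixels), "rvec" (rotation vector, rad) and "tvec" (3), from world to camera coordinates, as OpenCV has them. Camera axes: x right, y down, z forward; pixel columns grow to the right and rows downward; lengths in mm; the calibration is good to about 2 mm. A picture is of the moment at which its call begins: read the wrist's pose just before it. get_calibration takes no time and is no camera call; for the wrist camera it gives the pose at the moment of the call.
- ctrl.close_job(): hands the job in, once; it reports no verdict.
Trained networks look in the newest picture that a camera, given by its name, has taken for a name from the list of things; names that differ only in an ending like _2 or _b are one class to them, and where a whole thing is asked for, a point or a joint stands for the part that bears it (a point fixed in the world has none). Each returns a list of dicts, best first, with "score" (0 to 1); they miss things now and then, are a little off and sometimes report something else, mostly with a low value. They report only what shows in the picture. A call takes as long as a camera call. They do not tell look-alikes from the thing itself.
- masks_of(camera, thing): "pixels" (400x640 bool, what is visible of it) and "location" ([column, row] in pixels, amid what is visible of it).
The state is a dict: "t": time; "qpos": joint angles; "qvel": joint speeds; "joint_torque": joint torques, N m; "ee_pos": TCP position; "orientation": TCP orientation; "ft_force": force on the tool from outside, world axes, zero at the start; "moment": the same for the moment, N m; "width": finger opening in mm.
Only numpy, scipy, OpenCV 4.12 (cv2) and the standard library are available. Lean on these libraries where they do the work, as an engineer would, in place of code of your own. Each camera call takes 0.05 s, during which the arm holds its last target. There are 200 camera calls.

## Working session

There is one attempt and no reset: what is moved stays moved. The work goes in short steps, Python scripts to look and compute and a shell command to move; the robot and the scene stay as the last step left them, time stands still between calls to the robot, and variables do not carry over. Pictures are saved under pics/ and viewed, about 8 in all and at most 12, crops included, and the job is handed in when it is done.

```bash
mkdir -p pics; cat > h.py <<'E'
import numpy as np, cv2
from workcell import get_obs, viewer, ctrl, masks_of
def cal(n):
    c=viewer.get_calibration(n); R=cv2.Rodrigues(np.array(c["rvec"],float))[0]
    return c,R,np.array(c["tvec"],float).ravel()
def world(n,depth,c=None):
    c,R,t=c or cal(n)
    v,u=np.mgrid[0:400,0:640]
    P=np.stack([(u-c["cx"])/c["fx"]*depth,(v-c["cy"])/c["fy"]*depth,depth],-1)
    return (P-t)@R
def save(f,im): cv2.imwrite("pics/"+f,im[:,:,::-1])
E
python3 - <<'E'
from h import *
for n in("scene","top"):
    im,d=viewer.get_image(n); save(n+"0.png",im); W=world(n,d)
    np.save(n+"W.npy",W)
    for th in("gauge","gauge_knob","pedestal","bore_mouth","rack","gauge_small_mid","gauge_large_mid"):
        for m in masks_of(n,th)[:4]:
            p=m["pixels"]&(d>0)
            if p.sum()==0: continue
            q=W[p]; print(n,th,round(m["score"],2),np.round(m["location"]),p.sum(),np.round(np.median(q,0)),np.round(np.percentile(q,[2,98],axis=0)).tolist())
o=get_obs(); print(o)
E
```

```text
scene gauge 0.7 [260. 257.] 155 [ 492. -273.   80.] [[482.0, -279.0, 19.0], [502.0, -259.0, 135.0]]
scene gauge_knob 0.56 [257. 254.] 133 [ 492. -274.   84.] [[486.0, -279.0, 21.0], [501.0, -267.0, 135.0]]
scene pedestal 0.93 [324. 162.] 1250 [287. 199.  21.] [[194.0, 138.0, 2.0], [348.0, 296.0, 91.0]]
scene pedestal 0.92 [367. 195.] 1543 [520. 158.  25.] [[432.0, 99.0, 10.0], [583.0, 249.0, 95.0]]
scene bore_mouth 0.88 [323. 159.] 1171 [286. 197.  21.] [[198.0, 138.0, 6.0], [346.0, 284.0, 91.0]]
scene bore_mouth 0.82 [367. 197.] 1530 [520. 158.  25.] [[432.0, 99.0, 9.0], [583.0, 249.0, 95.0]]
scene bore_mouth 0.6 [257. 257.] 165 [ 492. -273.   80.] [[427.0, -279.0, 6.0], [502.0, -237.0, 135.0]]
scene bore_mouth 0.42 [395. 281.] 689 [782. -53.  11.] [[762.0, -126.0, 2.0], [815.0, 90.0, 16.0]]
scene gauge_small_mid 0.63 [306. 235.] 60 [ 523. -137.   93.] [[494.0, -141.0, 21.0], [527.0, -104.0, 111.0]]
scene gauge_large_mid 0.39 [342. 323.] 651 [ 754. -240.    6.] [[726.0, -316.0, 2.0], [779.0, -158.0, 10.0]]
top gauge 0.39 [387. 207.] 46 [ 483. -266.   60.] [[476.0, -279.0, 15.0], [49
[... 614 characters left out ...]
4.0, 252.0, 95.0]]
{'t': 0.8, 'qpos': array([-1.23703580e+00,  4.23068662e-01,  1.62988139e+00, -2.01333198e-06,
        1.08859005e+00, -1.90016872e-02]), 'qvel': array([ 1.25444597e-03, -1.11805338e-03,  1.01969012e-03, -1.54743297e-03,
        1.47735427e-06,  3.07068444e-04]), 'joint_torque': array([ 8.98360128e-06, -5.44516969e+01, -2.74036574e+01,  6.45902473e-02,
        1.68276118e-02,  1.21817769e-05]), 'ee_pos': array([ 215.95537274, -586.50762791,  195.40197097]), 'orientation': array([ 2.57674229e+00, -1.79716457e+00,  6.51470818e-05]), 'ft_force': array([ 0.56158006, -0.16551972,  0.05599856]), 'moment': array([-0.00435582,  0.00432421, -0.0098166 ]), 'width': 87.83524765623481}
```

```bash
python3 - <<'E'
import cv2
a=cv2.imread("pics/scene0.png");b=cv2.imread("pics/top0.png")
cv2.imwrite("pics/both.png",cv2.hconcat([cv2.resize(a[90:390,180:460],None,fx=1.42,fy=2*.95),cv2.resize(b[110:310,180:460],None,fx=1.42,fy=2.85)]))
E
```

```text
(no output)
```

View pics/both.png

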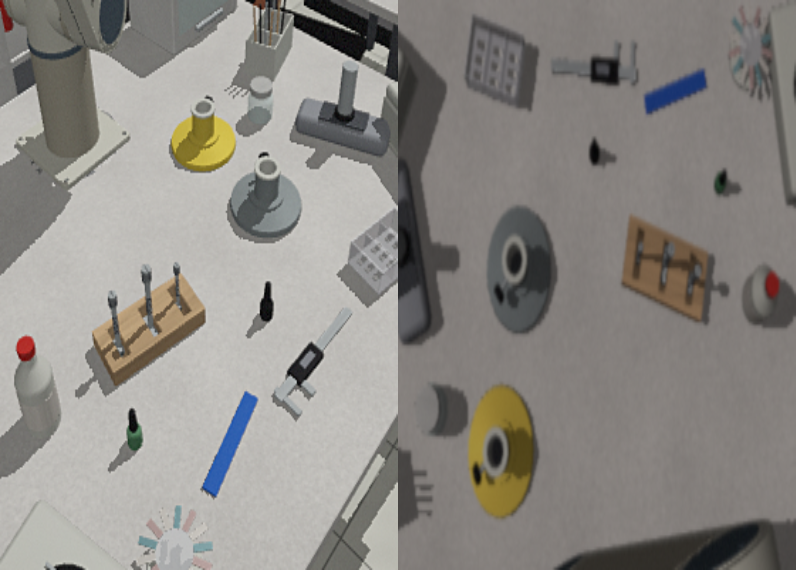

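```bash
cat >> h.py <<'E'
from scipy.spatial.transform import Rotation as Ro
def go(p,yaw=None,o=None):
    "tool x heading (deg, mod 180) and TCP goal -> turn about tool z first, then shift in cm in the turned tool axes"
    o=o or get_obs(); R=Ro.from_rotvec(o["orientation"]).as_matrix()
    cur=np.degrees(np.arctan2(R[1,0],R[0,0])); az=0
    if yaw is not None: az=-((yaw-cur+90)%180-90)
    R2=R@Ro.from_rotvec([0,0,np.radians(az)]).as_matrix()
    print("yaw %.1f tilt %s az %.1f shift(cm) %s"%(cur,np.round(np.degrees(np.arcsin(R[:2,2])),2),az,np.round(R2.T@(np.array(p)-o["ee_pos"])/10,3)), "q6 %.2f"%o["qpos"][5])
E
python3 - <<'E'
from h import *
for n in("scene","top"):
    W=np.load(n+"W.npy")
    s=(abs(W[...,2]-33)<4)&(W[...,0]>400)&(W[...,0]<620)&(W[...,1]>-340)&(W[...,1]<-60)
    q=W[s]; r=cv2.minAreaRect(q[:,:2].astype(np.float32)); print(n,len(q),r)
    for nm,(x,y) in dict(mid=(492,-273),large=(504,-200),small=(525,-138)).items():
        k=(np.hypot(W[...,0]-x,W[...,1]-y)<25)&(W[...,2]>95); q=W[k]
        if len(q): print(nm,len(q),np.round(q.mean(0)),q[:,2].max())
    k=(np.hypot(W[...,0]-500,W[...,1]-176)<60)&(W[...,2]>84)&(W[...,2]<115); q=W[k]
    print("flange",len(q),np.round(q.mean(0)),np.median(q[:,2]),cv2.minEnclosingCircle(q[:,:2].astype(np.float32)))
go([510,-235,260],-13.7)
E
```

```text
scene 1446 ((507.2209777832031, -203.66085815429688), (211.4993133544922, 96.38255310058594), 76.47305297851562)
mid 68 [ 492. -273.  121.] 134.92528116978997
large 93 [ 515. -207.  132.] 151.6088525628304
small 27 [ 523. -137.  105.] 113.95984698006072
flange 160 [504. 178.  92.] 93.38079232896854 ((504.35040283203125, 178.54945373535156), 32.613243103027344)
top 907 ((503.702880859375, -202.47283935546875), (209.8396759033203, 92.86398315429688), 77.04985046386719)
mid 23 [ 484. -269.  128.] 135.75202054682046
large 31 [ 507. -203.  142.] 152.39524628284187
small 9 [ 517. -133.  107.] 109.3374907107753
flange 142 [500. 181.  92.] 92.3728641436857 ((499.94659423828125, 181.04742431640625), 31.254892349243164)
yaw -69.8 tilt [ 0. -0.] az -56.1 shift(cm) [ 20.243 -41.114  -6.461] q6 -0.02
```

```bash
python3 -m inch '[{"az":-9.35,"tz":-1.1,"jaw":1},{"az":-9.35,"tz":-1.1},{"az":-9.35,"tz":-1.1},{"az":-9.35,"tz":-1.1},{"az":-9.35,"tz":-1.1},{"az":-9.35,"tz":-1.0}]'
python3 -m inch '[{"tx":2.53,"ty":-5.14},{"tx":2.53,"ty":-5.14},{"tx":2.53,"ty":-5.14},{"tx":2.53,"ty":-5.14},{"tx":2.53,"ty":-5.14},{"tx":2.53,"ty":-5.14},{"tx":2.53,"ty":-5.14},{"tx":2.53,"ty":-5.14},{},{}]'
python3 - <<'E'
from h import *
c=cal("wrist"); im,d=viewer.get_image("wrist"); save("w1.png",im); W=world("wrist",d,c); np.save("w1.npy",W)
print(c)
for th in("gauge","gauge_knob"):
    for m in masks_of("wrist",th)[:4]:
        p=m["pixels"]&(d>0); q=W[p]
        if len(q): print(th,round(m["score"],2),np.round(m["location"]),len(q),np.round(np.median(q,0)),np.round(np.percentile(q,[2,98],axis=0)).tolist())
o=get_obs(); print(o["t"],o["ee_pos"],o["ft_force"])
E
```

```text
({'fx': 327.97158906064664, 'fy': 327.97158906064664, 'cx': 316.76056197655794, 'cy': 205.3371499914068, 'rvec': array([-2.36292662,  1.64771898,  0.25419739]), 'tvec': array([-624.3419439 ,  -36.59660405,  391.96021529])}, array([[ 3.45573386e-01, -9.38391526e-01, -6.15794728e-04],
       [-8.94948151e-01, -3.29772082e-01,  3.00529834e-01],
       [-2.82217722e-01, -1.03304008e-01, -9.53772216e-01]]), array([-624.3419439 ,  -36.59660405,  391.96021529]))
0.95 [ 215.9759039  -586.49629826  195.38157457] [ 0.32991106 -0.08553141  0.44917732]$[0]: bad value
$[0]: bad value
```

View pics/w1.png

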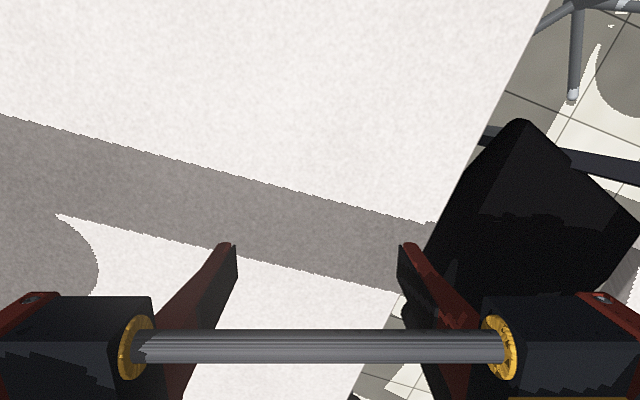

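The picture shows only bare bench and the fingers (tips near (230,245) and (405,245)). The arm didn't move because the rows were refused: each row needs every key.

```bash
python3 -m inch '[{"tx":0,"ty":0,"tz":-1.1,"ax":0,"ay":0,"az":-9.35,"jaw":1},{"tx":0,"ty":0,"tz":-1.1,"ax":0,"ay":0,"az":-9.35,"jaw":1},{"tx":0,"ty":0,"tz":-1.1,"ax":0,"ay":0,"az":-9.35,"jaw":1},{"tx":0,"ty":0,"tz":-1.1,"ax":0,"ay":0,"az":-9.35,"jaw":1},{"tx":0,"ty":0,"tz":-1.1,"ax":0,"ay":0,"az":-9.35,"jaw":1},{"tx":0,"ty":0,"tz":-1.0,"ax":0,"ay":0,"az":-9.35,"jaw":1}]'
python3 -m inch '[{"tx":2.53,"ty":-5.14,"tz":0,"ax":0,"ay":0,"az":0,"jaw":1},{"tx":2.53,"ty":-5.14,"tz":0,"ax":0,"ay":0,"az":0,"jaw":1},{"tx":2.53,"ty":-5.14,"tz":0,"ax":0,"ay":0,"az":0,"jaw":1},{"tx":2.53,"ty":-5.14,"tz":0,"ax":0,"ay":0,"az":0,"jaw":1},{"tx":2.53,"ty":-5.14,"tz":0,"ax":0,"ay":0,"az":0,"jaw":1},{"tx":2.53,"ty":-5.14,"tz":0,"ax":0,"ay":0,"az":0,"jaw":1},{"tx":2.53,"ty":-5.14,"tz":0,"ax":0,"ay":0,"az":0,"jaw":1},{"tx":2.53,"ty":-5.14,"tz":0,"ax":0,"ay":0,"az":0,"jaw":1},{"tx":0,"ty":0,"tz":0,"ax":0,"ay":0,"az":0,"jaw":1},{"tx":0,"ty":0,"tz":0,"ax":0,"ay":0,"az":0,"jaw":1}]'
cat > w.py <<'E'
import sys
from h import *
f=sys.argv[1]
c=cal("wrist"); im,d=viewer.get_image("wrist"); save(f+".png",im); W=world("wrist",d,c); np.save(f+".npy",W)
for th in sys.argv[2:]:
    for m in masks_of("wrist",th)[:4]:
        p=m["pixels"]&(d>0); q=W[p]
        if len(q): print(th,round(m["score"],2),np.round(m["location"]),len(q),np.round(np.median(q,0)),np.round(np.percentile(q,[2,98],axis=0)).tolist())
o=get_obs(); print(o["t"],o["ee_pos"],o["ft_force"])
E
python3 w.py w2 gauge gauge_knob rack
```

```text
t: 1.7
ee_pos: [215.9, -586.5, 260.8]
orientation: [3.12, -0.366, 0.0]
ft_force: [-1.1, 0.1, -1.2]
width: 87.9
t: 2.95
ee_pos: [509.5, -235.0, 260.2]
orientation: [3.119, -0.373, -0.001]
ft_force: [-0.6, -0.6, -0.6]
width: 88.0
gauge 0.72 [304. 215.] 534 [ 487. -267.  101.] [[474.0, -277.0, 20.0], [498.0, -263.0, 133.0]]
gauge_knob 0.61 [306. 215.] 511 [ 487. -267.  101.] [[474.0, -277.0, 20.0], [497.0, -263.0, 133.0]]
rack 0.8 [308. 130.] 11135 [ 508. -184.   33.] [[449.0, -301.0, 7.0], [562.0, -101.0, 34.0]]
3.15 [ 509.14607907 -236.00310953  260.42756994] [-0.72962447  0.74387633 -0.13283385]
```

View pics/w2.png

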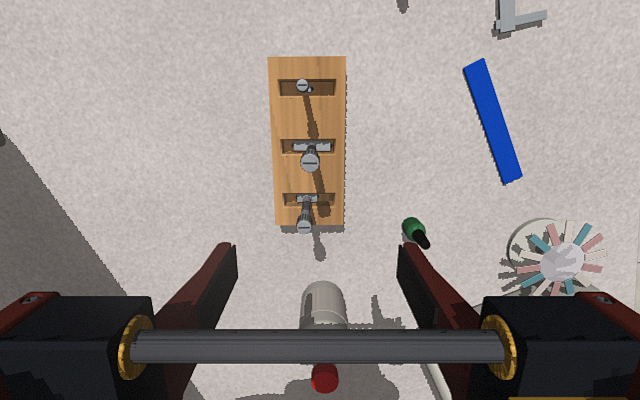

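The picture shows the rack from above. The small gauge's knob is at (302,85), the large one's at (310,162) and the middle-sized one's at (303,227), so the target is in the near slot. The remover is at (323,310), just beyond it.

```bash
cat > k.py <<'E'
from h import *
import sys
W=np.load(sys.argv[1]+".npy")
for nm,(x,y),lo in(("mid",(489,-270),129),("large",(508,-203),144),("small",(523,-136),105)):
    k=(np.hypot(W[...,0]-x,W[...,1]-y)<20)&(W[...,2]>lo); q=W[k]
    if len(q)>5: print(nm,len(q),np.round(q.mean(0),1),np.round(cv2.minEnclosingCircle(q[:,:2].astype(np.float32))[0],1),"zmax",q[:,2].max())
s=(abs(W[...,2]-33)<2.5)&(W[...,0]>400)&(W[...,0]<620)&(W[...,1]>-340)&(W[...,1]<-60)
print(cv2.minAreaRect(W[s][:,:2].astype(np.float32)))
E
python3 k.py w2; python3 - <<'E'
from h import *
W=np.load("w2.npy");q=W[(W[...,2]>150)&(W[...,2]<175)&(W[...,1]<-280)]
if len(q):print("remover",np.median(q,0))
go([488,-271,180])
E
```

```text
mid 169 [ 486.4 -270.2  131.6] [ 486.1 -270.8] zmax 133.93790645675034
large 5910 [ 507.2 -206.6  372.3] [ 507.6 -204.5] zmax 387.1574228481397
small 1185 [ 528.  -152.   413.3] [ 523.  -141.4] zmax 449.29234247402525
((551.5562744140625, -215.31138610839844), (212.1341094970703, 189.51394653320312), 76.75802612304688)
remover [ 468.55108412 -435.79585126  164.23199806]
yaw -13.8 tilt [-0.01 -0.  ] az 0.0 shift(cm) [-1.218  3.902  8.043] q6 -0.21
```

```bash

python3 -m inch '[{"tx":-0.66,"ty":1.95,"tz":4.5,"ax":0,"ay":0,"az":0,"jaw":1},{"tx":-0.66,"ty":1.95,"tz":5.0,"ax":0,"ay":0,"az":0,"jaw":1},{"tx":0,"ty":0,"tz":0,"ax":0,"ay":0,"az":0,"jaw":1},{"tx":0,"ty":0,"tz":0,"ax":0,"ay":0,"az":0,"jaw":1}]'
python3 w.py w3 gauge_knob; python3 k.py w3; python3 - <<'E'
from h import *
go([487,-271,101])
im,d=viewer.get_image("top"); W=world("top",d)
E
```

```text
t: 3.65
ee_pos: [488.6, -270.4, 166.8]
orientation: [3.119, -0.376, 0.002]
ft_force: [0.1, 0.7, 0.2]
width: 87.4
gauge_knob 0.91 [314. 208.] 965 [ 487. -268.  115.] [[475.0, -278.0, 20.0], [498.0, -263.0, 133.0]]
3.75 [ 489.40372313 -270.21530721  167.5425901 ] [ 0.4523814  -0.59555919  0.26887002]
mid 347 [ 486.5 -270.2  131.5] [ 486.2 -271. ] zmax 133.9813406992705
large 1707 [ 508.6 -195.1  275.7] [ 509.7 -201.2] zmax 355.8018956686434
small 279 [ 518.1 -134.9  107.6] [ 518.1 -134.6] zmax 110.1709864064097
((550.8514404296875, -218.43943786621094), (205.74392700195312, 189.7740020751953), 76.5851058959961)
yaw -13.7 tilt [ 0.19 -0.1 ] az 0.0 shift(cm) [-0.239  0.127  6.654] q6 -0.29
```

View pics/w3.png

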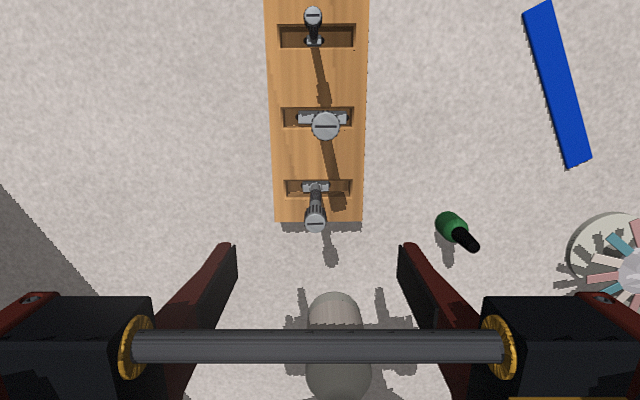

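Picture w3: the middle-sized knob is at (315,224), centred between the fingertips (about 230 and 405), and nothing stands where the fingers come down. I'll descend and grip the knob.

```bash

python3 -m inch '[{"tx":-0.28,"ty":0.1,"tz":2.0,"ax":0,"ay":0,"az":0,"jaw":1},{"tx":0,"ty":0,"tz":2.5,"ax":0,"ay":0,"az":0,"jaw":1},{"tx":0,"ty":0,"tz":2.0,"ax":0,"ay":0,"az":0,"jaw":1},{"tx":0,"ty":0,"tz":0,"ax":0,"ay":0,"az":0,"jaw":1}]'
python3 -m inch '[{"tx":0,"ty":0,"tz":0,"ax":0,"ay":0,"az":0,"jaw":0.5},{"tx":0,"ty":0,"tz":0,"ax":0,"ay":0,"az":0,"jaw":0.3},{"tx":0,"ty":0,"tz":0,"ax":0,"ay":0,"az":0,"jaw":0.1},{"tx":0,"ty":0,"tz":0,"ax":0,"ay":0,"az":0,"jaw":0.1},{"tx":0,"ty":0,"tz":0,"ax":0,"ay":0,"az":0,"jaw":0.1},{"tx":0,"ty":0,"tz":0,"ax":0,"ay":0,"az":0,"jaw":0.1},{"tx":0,"ty":0,"tz":0,"ax":0,"ay":0,"az":0,"jaw":0.1},{"tx":0,"ty":0,"tz":0,"ax":0,"ay":0,"az":0,"jaw":0.1}]'
python3 - <<'E'
from h import *
go([486.3,-270.6,101]); print(get_obs())
E
```

```text
t: 4.3
ee_pos: [485.0, -269.4, 100.4]
orientation: [-3.119, 0.373, 0.001]
ft_force: [-0.0, 0.2, 0.1]
width: 87.6
t: 5.3
ee_pos: [484.9, -269.9, 100.3]
orientation: [-3.119, 0.374, 0.0]
ft_force: [-0.1, 0.6, -0.2]
width: 14.1
yaw -13.7 tilt [-0.  0.] az 0.0 shift(cm) [ 0.149  0.031 -0.065] q6 -0.29
{'t': 5.3, 'qpos': array([-5.29402396e-01,  4.51944326e-01,  1.85065320e+00,  2.19975679e-05,
        8.39014776e-01, -2.90495631e-01]), 'qvel': array([-0.00211391, -0.00091751,  0.00037687,  0.00056401,  0.00119159,
       -0.00026263]), 'joint_torque': array([-1.20539014e-02, -5.02411544e+01, -2.14316690e+01,  4.72682132e-02,
        4.45541390e-02,  2.45685833e-04]), 'ee_pos': array([ 484.92887432, -269.94517653,  100.34735184]), 'orientation': array([-3.11918000e+00,  3.74402236e-01,  1.80673764e-05]), 'ft_force': array([-0.1291567 ,  0.55903815, -0.24331014]), 'moment': array([-0.08946814, -0.06108236, -0.01337089]), 'width': 14.111746752645816}
```

```bash

python3 -m inch '[{"tx":0,"ty":0,"tz":-1.0,"ax":0,"ay":0,"az":0,"jaw":0.05},{"tx":0,"ty":0,"tz":-2.0,"ax":0,"ay":0,"az":0,"jaw":0.05},{"tx":0,"ty":0,"tz":-3.0,"ax":0,"ay":0,"az":0,"jaw":0.05},{"tx":0,"ty":0,"tz":-4.0,"ax":0,"ay":0,"az":0,"jaw":0.05},{"tx":0,"ty":0,"tz":-4.0,"ax":0,"ay":0,"az":0,"jaw":0.05},{"tx":0,"ty":0,"tz":-2.5,"ax":0,"ay":0,"az":0,"jaw":0.05},{"tx":0,"ty":0,"tz":0,"ax":0,"ay":0,"az":0,"jaw":0.05}]'
python3 w.py w4; python3 k.py w4 | tail -1
python3 - <<'E'
from h import *
for n in("scene","top"):
    im,d=viewer.get_image(n); W=world(n,d); save(n+"1.png",im); np.save(n+"W1.npy",W)
W=np.load("sceneW1.npy"); k=(np.hypot(W[...,0]-485,W[...,1]+270)<40)&(W[...,2]>150)&(W[...,2]<290);q=W[k]
for z in range(155,290,10):
    s=q[abs(q[:,2]-z)<5]; 
    if len(s): print(z,len(s),np.round(s.mean(0),1),np.round(np.ptp(s,0)))
a=cv2.imread("pics/scene1.png"); b=cv2.imread("pics/w4.png")
cv2.imwrite("pics/c5.png",cv2.hconcat([cv2.resize(a[150:300,200:320],(400,500)),cv2.resize(b[100:400,200:440],(400,500))]))
W=np.load("topW1.npy"); s=W[(abs(W[...,2]-33)<4)&(W[...,0]>400)&(W[...,0]<620)&(W[...,1]>-340)&(W[...,1]<-60)]
print(cv2.minAreaRect(s[:,:2].astype(np.float32)))
go([502,180,260],-13.7+90)
E
```

```text
t: 6.18
ee_pos: [485.9, -270.5, 267.8]
orientation: [3.117, -0.374, 0.007]
ft_force: [-0.1, -0.1, -2.0]
width: 14.0
6.225 [ 485.0009386  -269.98641065  265.93726409] [-0.46982975  0.22630965 -1.72586065]
((504.5733337402344, -203.2450408935547), (210.19041442871094, 92.17256927490234), 76.84619140625)
175 7 [ 491.5 -276.1  177.8] [25.  5.  5.]
185 33 [ 494.7 -274.3  186.5] [28. 11.  9.]
195 19 [ 492.2 -274.9  193.7] [26. 12.  9.]
205 14 [ 491.  -272.9  205.1] [8. 8. 9.]
215 10 [ 490.7 -273.5  215.2] [8. 9. 8.]
225 14 [ 491.8 -273.6  225.4] [9. 9. 9.]
235 12 [ 490.8 -273.2  234.9] [8. 8. 8.]
245 14 [ 490.3 -273.2  243.7] [10. 10.  9.]
255 13 [ 490.7 -273.4  255. ] [ 8. 10.  9.]
265 13 [ 490.2 -273.1  264.4] [7. 7. 9.]
275 12 [ 491.6 -273.5  275.5] [ 9. 10.  9.]
285 19 [ 491.2 -274.4  284.7] [15. 15. 10.]
((509.36798095703125, -178.1531524658203), (159.2181396484375, 92.8256607055664), 76.52235412597656)
yaw -13.7 tilt [-0.1   0.06] az -90.0 shift(cm) [44.091 -8.905  0.458] q6 -0.29
```

View pics/c5.png

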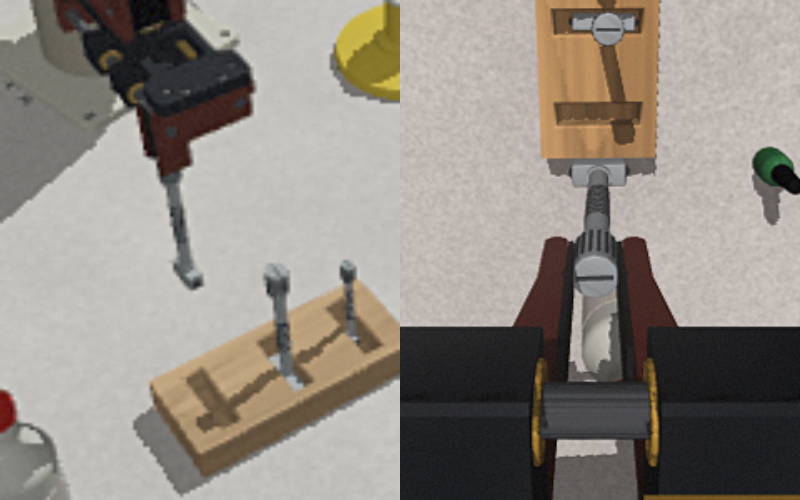

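Picture c5: the gauge hangs upright in the grip, its knob centred between the pads, and its near slot is empty. The other gauges haven't moved. Next I'll carry it to above the grey pedestal.

```bash

python3 -m inch '[{"tx":-0.4,"ty":-2.0,"tz":0,"ax":0,"ay":0,"az":0,"jaw":0.05},{"tx":-0.83,"ty":-4.02,"tz":0,"ax":0,"ay":0,"az":0,"jaw":0.05},{"tx":-0.83,"ty":-4.02,"tz":0,"ax":0,"ay":0,"az":0,"jaw":0.05},{"tx":-0.83,"ty":-4.02,"tz":0,"ax":0,"ay":0,"az":0,"jaw":0.05},{"tx":-0.83,"ty":-4.02,"tz":0,"ax":0,"ay":0,"az":0,"jaw":0.05},{"tx":-0.83,"ty":-4.02,"tz":0,"ax":0,"ay":0,"az":0,"jaw":0.05},{"tx":-0.83,"ty":-4.02,"tz":0,"ax":0,"ay":0,"az":0,"jaw":0.05},{"tx":-0.83,"ty":-4.02,"tz":0,"ax":0,"ay":0,"az":0,"jaw":0.05},{"tx":-0.83,"ty":-4.02,"tz":0,"ax":0,"ay":0,"az":0,"jaw":0.05},{"tx":-0.83,"ty":-4.02,"tz":0,"ax":0,"ay":0,"az":0,"jaw":0.05},{"tx":-0.83,"ty":-4.02,"tz":0,"ax":0,"ay":0,"az":0,"jaw":0.05},{"tx":-0.43,"ty":-2.0,"tz":0,"ax":0,"ay":0,"az":0,"jaw":0.05}]'
python3 -m inch '[{"tx":0,"ty":0,"tz":4,"ax":0,"ay":0,"az":0,"jaw":0.05},{"tx":0,"ty":0,"tz":2,"ax":0,"ay":0,"az":0,"jaw":0.05},{"tx":0,"ty":0,"tz":0,"ax":0,"ay":0,"az":0,"jaw":0.05},{"tx":0,"ty":0,"tz":0,"ax":0,"ay":0,"az":0,"jaw":0.05}]'
cat > b.py <<'E'
import sys
from h import *
from scipy.optimize import least_squares
f=sys.argv[1]
o=get_obs()
for n in("wrist","top","scene"):
    c=cal(n); im,d=viewer.get_image(n); W=world(n,d,c); save(f+n+".png",im); np.save(f+n+".npy",W)
    k=(np.hypot(W[...,0]-501,W[...,1]-180)<45)&(W[...,2]>88)&(W[...,2]<98); q=W[k]
    if len(q)>10:
        z=np.median(q[:,2]); 
        print(n,"flange n",len(q),"z",round(z,1),np.round(cv2.minEnclosingCircle(q[:,:2].astype(np.float32)),1) if 0 else [np.round(v,1) for v in cv2.minEnclosingCircle(q[:,:2].astype(np.float32))])
    x,y,z=o["ee_pos"]
    for lo,hi,r,s in((z+17,z+34,14,"knob"),(z-78,z-2,15,"handle"),(z-97,z-79,22,"head")):
        q=W[(np.hypot(W[...,0]-x,W[...,1]-y)<r)&(W[...,2]>lo)&(W[...,2]<hi)]
        if len(q)>3: print(n,s,len(q),np.round(q.mean(0),1),np.round(q[:,2].min(),1))
    if n!="wrist": continue
print(o["t"],o["ee_pos"],o["ft_force"])
E
python3 b.py b1
```

```text
t: 7.82
ee_pos: [499.5, 183.4, 264.4]
orientation: [3.119, -0.371, -0.003]
ft_force: [-0.2, -0.4, -0.9]
width: 14.2
t: 8.32
ee_pos: [501.1, 181.2, 206.0]
orientation: [-3.119, 0.375, -0.001]
ft_force: [0.1, 0.6, 0.1]
width: 14.2
wrist flange n 1690 z 92.4 [array([501., 180.]), np.float64(31.1)]
wrist knob 912 [501.2 183.7 235.3] 223.0
wrist handle 581 [502.7 183.9 165.2] 128.0
wrist head 207 [502.3 184.3 123. ] 114.6
scene flange n 122 z 93.5 [array([503.9, 177.7]), np.float64(31.6)]
scene knob 25 [500.9 175.4 231.9] 223.4
scene handle 71 [506.3 177.4 163. ] 128.2
scene head 23 [507.6 176.  121.9] 116.4
8.325 [501.08093772 181.17396321 206.00048485] [0.05295034 0.64123724 0.07893776]
```

View pics/b1wrist.png

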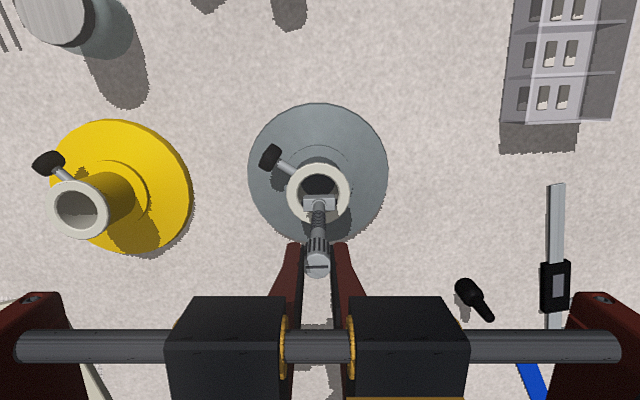

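Picture b1wrist: the head hangs over the grey pedestal's mouth, head at about (319,202) and mouth centre about (318,192). They agree within about 1 mm in 3D. I'll lower it.

```bash

python3 -m inch '[{"tx":0,"ty":0,"tz":1.5,"ax":0,"ay":0,"az":0,"jaw":0.05},{"tx":0,"ty":0,"tz":1.5,"ax":0,"ay":0,"az":0,"jaw":0.05},{"tx":0,"ty":0,"tz":1.5,"ax":0,"ay":0,"az":0,"jaw":0.05},{"tx":0,"ty":0,"tz":1.5,"ax":0,"ay":0,"az":0,"jaw":0.05},{"tx":0,"ty":0,"tz":1.2,"ax":0,"ay":0,"az":0,"jaw":0.05},{"tx":0,"ty":0,"tz":0.4,"ax":0,"ay":0,"az":0,"jaw":0.05},{"tx":0,"ty":0,"tz":0,"ax":0,"ay":0,"az":0,"jaw":0.05},{"tx":0,"ty":0,"tz":0,"ax":0,"ay":0,"az":0,"jaw":0.05}]'
python3 -m inch '[{"tx":0,"ty":0,"tz":0.2,"ax":0,"ay":0,"az":0,"jaw":0.05},{"tx":0,"ty":0,"tz":0.15,"ax":0,"ay":0,"az":0,"jaw":0.05},{"tx":0,"ty":0,"tz":0.0,"ax":0,"ay":0,"az":0,"jaw":0.05}]'
python3 -m inch '[{"tx":0,"ty":0,"tz":0.1,"ax":0,"ay":0,"az":0,"jaw":0.05},{"tx":0,"ty":0,"tz":0.0,"ax":0,"ay":0,"az":0,"jaw":0.05}]'
```

```text
t: 9.48
ee_pos: [501.2, 181.3, 129.9]
orientation: [-3.119, 0.374, -0.001]
ft_force: [-0.0, -0.1, -1.9]
width: 14.3
t: 9.85
ee_pos: [500.7, 181.1, 125.9]
orientation: [3.119, -0.374, -0.0]
ft_force: [0.1, -0.2, -1.5]
width: 14.2
t: 10.1
ee_pos: [500.7, 181.1, 124.8]
orientation: [3.119, -0.374, -0.0]
ft_force: [-0.1, -0.6, -2.0]
width: 14.4
```

```bash

for i in 1; do python3 -m inch '[{"tx":0,"ty":0,"tz":0.1,"ax":0,"ay":0,"az":0,"jaw":0.05},{"tx":0,"ty":0,"tz":0.0,"ax":0,"ay":0,"az":0,"jaw":0.05}]'; done
python3 -m inch '[{"tx":0,"ty":0,"tz":0.05,"ax":0,"ay":0,"az":0,"jaw":0.05},{"tx":0,"ty":0,"tz":0.0,"ax":0,"ay":0,"az":0,"jaw":0.05}]'
```

```text
t: 10.35
ee_pos: [500.7, 181.1, 123.8]
orientation: [3.119, -0.374, -0.0]
ft_force: [0.6, -0.0, -1.8]
width: 14.5
t: 10.6
ee_pos: [500.7, 181.1, 123.3]
orientation: [3.119, -0.374, -0.0]
ft_force: [0.3, -1.0, -1.7]
width: 14.1
```

```bash

python3 -m inch '[{"tx":0,"ty":0,"tz":0.05,"ax":0,"ay":0,"az":0,"jaw":0.05},{"tx":0,"ty":0,"tz":0.0,"ax":0,"ay":0,"az":0,"jaw":0.05}]'
```

```text
t: 10.85
ee_pos: [501.1, 181.2, 123.1]
orientation: [-3.119, 0.374, -0.001]
ft_force: [0.2, 0.4, 1.7]
width: 14.1
```

Contact: the vertical force has changed by about 3.4 N. I'll press on in small steps.

```bash

python3 -m inch '[{"tx":0,"ty":0,"tz":0.04,"ax":0,"ay":0,"az":0,"jaw":0.05},{"tx":0,"ty":0,"tz":0.0,"ax":0,"ay":0,"az":0,"jaw":0.05},{"tx":0,"ty":0,"tz":0.0,"ax":0,"ay":0,"az":0,"jaw":0.05}]'
```

```text
t: 11.22
ee_pos: [501.4, 181.3, 123.0]
orientation: [-3.119, 0.374, -0.002]
ft_force: [1.2, -0.1, 4.9]
width: 13.7
```

```bash

python3 -m inch '[{"tx":0,"ty":0,"tz":0.06,"ax":0,"ay":0,"az":0,"jaw":0.05},{"tx":0,"ty":0,"tz":0.0,"ax":0,"ay":0,"az":0,"jaw":0.05},{"tx":0,"ty":0,"tz":0.0,"ax":0,"ay":0,"az":0,"jaw":0.05}]'
```

```text
t: 11.6
ee_pos: [501.9, 181.5, 122.9]
orientation: [-3.118, 0.374, -0.004]
ft_force: [0.5, -0.4, 8.8]
width: 14.4
```

```bash

python3 -m inch '[{"tx":0,"ty":0,"tz":0.06,"ax":0,"ay":0,"az":0,"jaw":0.05},{"tx":0,"ty":0,"tz":0.0,"ax":0,"ay":0,"az":0,"jaw":0.05},{"tx":0,"ty":0,"tz":0.0,"ax":0,"ay":0,"az":0,"jaw":0.05}]'
python3 b.py b2
```

```text
t: 11.98
ee_pos: [502.4, 181.7, 122.8]
orientation: [-3.118, 0.374, -0.005]
ft_force: [-0.1, -0.7, 11.9]
width: 14.4
wrist flange n 2421 z 92.4 [array([501.2, 180.1]), np.float64(31.1)]
wrist knob 924 [502.5 184.1 152.3] 139.9
wrist handle 549 [502.6 184.   82.8] 44.8
wrist head 368 [498.7 169.   34.7] 29.6
scene flange n 131 z 93.7 [array([504.5, 179.2]), np.float64(32.0)]
scene knob 19 [503.  175.2 148.7] 140.3
scene handle 36 [505.4 177.9 100.7] 79.7
11.975 [502.42293603 181.66141885 122.84506053] [-0.08775546 -0.73229494 11.94096382]
```

```bash

python3 -m inch '[{"tx":0,"ty":0,"tz":0,"ax":0,"ay":0,"az":-5,"jaw":0.05},{"tx":0,"ty":0,"tz":0,"ax":0,"ay":0,"az":-5,"jaw":0.05},{"tx":0,"ty":0,"tz":0,"ax":0,"ay":0,"az":-5,"jaw":0.05},{"tx":0,"ty":0,"tz":0,"ax":0,"ay":0,"az":-5,"jaw":0.05}]'; python3 -c "
from h import *; print(get_obs()['moment'])"
```

```text
t: 12.62
ee_pos: [502.3, 181.6, 122.8]
orientation: [-3.136, -0.177, -0.005]
ft_force: [-0.3, -0.7, 12.6]
width: 14.4
[-0.16669663  0.05874661 -0.00966057]
```

```bash

python3 -m inch '[{"tx":0,"ty":0,"tz":0,"ax":0,"ay":0,"az":-5,"jaw":0.05},{"tx":0,"ty":0,"tz":0,"ax":0,"ay":0,"az":-5,"jaw":0.05},{"tx":0,"ty":0,"tz":0,"ax":0,"ay":0,"az":-5,"jaw":0.05},{"tx":0,"ty":0,"tz":0,"ax":0,"ay":0,"az":-5,"jaw":0.05},{"tx":0,"ty":0,"tz":0,"ax":0,"ay":0,"az":-5,"jaw":0.05},{"tx":0,"ty":0,"tz":0,"ax":0,"ay":0,"az":-5,"jaw":0.05},{"tx":0,"ty":0,"tz":0,"ax":0,"ay":0,"az":-3,"jaw":0.05},{"tx":0,"ty":0,"tz":0,"ax":0,"ay":0,"az":0,"jaw":0.05},{"tx":0,"ty":0,"tz":0,"ax":0,"ay":0,"az":0,"jaw":0.05}]'
python3 b.py b3; python3 - <<'E'
from h import *
print(get_obs()["moment"])
b=cv2.imread("pics/b2wrist.png"); a=cv2.imread("pics/b3wrist.png")
cv2.imwrite("pics/c7.png",cv2.hconcat([cv2.resize(b[110:310,220:420],(400,400)),cv2.resize(a[110:310,220:420],(400,400))]))
E
```

```text
t: 13.75
ee_pos: [502.1, 181.4, 122.8]
orientation: [2.958, 1.057, 0.005]
ft_force: [0.3, -1.1, 13.5]
width: 14.3
wrist flange n 2478 z 92.4 [array([501., 180.]), np.float64(31.0)]
wrist knob 926 [500.4 183.4 152.2] 139.8
wrist handle 520 [500.  183.4  84.1] 44.8
wrist head 486 [506.  171.4  34.6] 29.1
scene flange n 138 z 93.8 [array([504. , 179.1]), np.float64(32.0)]
scene knob 25 [507.  177.  149.4] 140.6
scene handle 35 [505.1 178.3  98.5] 66.9
13.75 [502.0903534  181.42641085 122.78683299] [ 0.30846633 -1.13389318 13.49223257]
[-0.23587699  0.10023319  0.01276132]
```

View pics/c7.png

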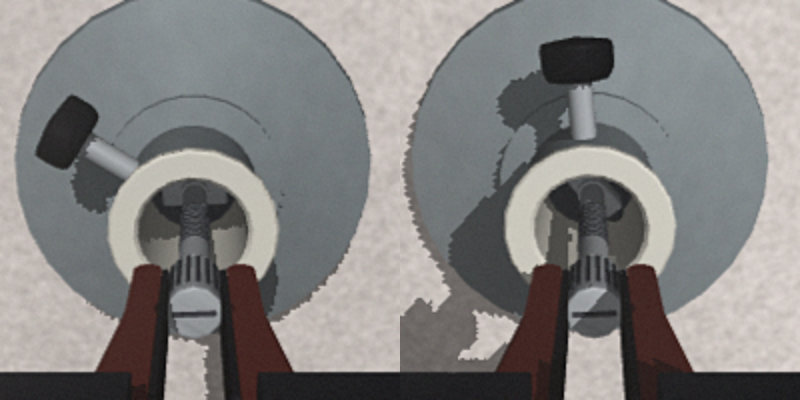

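Picture c7: the knob has turned with the fingers. Against the turned view the head now looks rotated, so it stayed put in the world. I'll measure the head and plungers numerically.

```bash
python3 - <<'E'
from h import *
for f in("b2wrist","b3wrist"):
    W=np.load(f+".npy"); r=np.hypot(W[...,0]-501,W[...,1]-180)
    for lo,hi in((43,46.5),(37.5,42.5)):
        q=W[(r<20.5)&(W[...,2]>lo)&(W[...,2]<hi)][:,:2].astype(np.float32)
        r0=cv2.minAreaRect(q); b=cv2.boxPoints(r0); e=[b[1]-b[0],b[2]-b[1]]; L=[np.linalg.norm(v) for v in e]; v=e[int(np.argmax(L))]
        print(f,lo,len(q),np.round(r0[0],1),np.round(L,1),"dir",round(np.degrees(np.arctan2(v[1],v[0]))%180-180,1), "PCA",np.round(cv2.PCACompute(q,None)[1][0],2))
b=cv2.imread("pics/b3wrist.png"); c=cv2.resize(b[180:260,270:370],(800,640),interpolation=cv2.INTER_CUBIC)[:600]
cv2.imwrite("pics/c8.png",cv2.convertScaleAbs(c,alpha=2,beta=20))
E
```

```text
b2wrist 43 251 [499.5 173.4] [29.4 32. ] dir -156.2 PCA [ 0.98 -0.2 ]
b2wrist 37.5 71 [498.6 170.5] [38.3 19.1] dir -17.1 PCA [ 0.97 -0.25]
b3wrist 43 164 [505.  173.3] [26.5 34.6] dir -172.1 PCA [0.88 0.48]
b3wrist 37.5 107 [507.9 173.6] [22.7 34.4] dir -114.7 PCA [0.69 0.73]
```

View pics/c8.png

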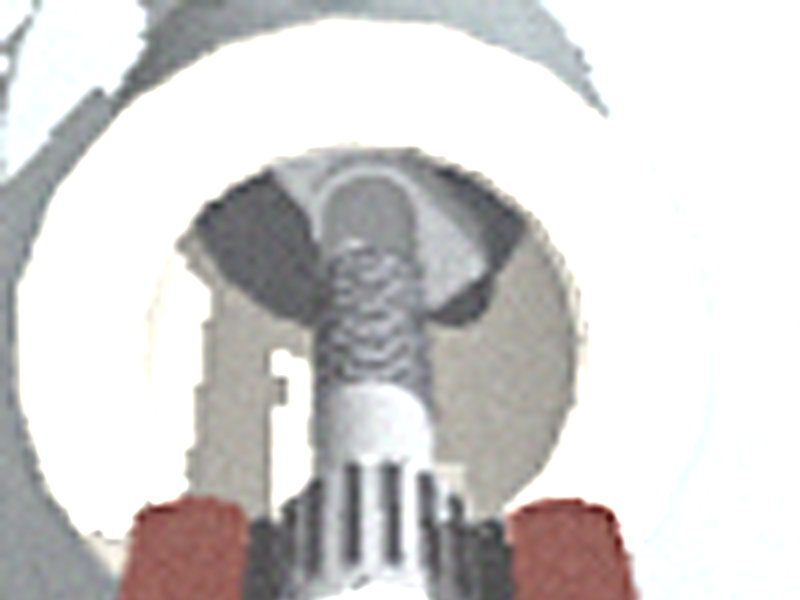

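```bash

python3 -m inch '[{"tx":0,"ty":0,"tz":0,"ax":0,"ay":0,"az":-5,"jaw":0.05},{"tx":0,"ty":0,"tz":0,"ax":0,"ay":0,"az":-5,"jaw":0.05},{"tx":0,"ty":0,"tz":0,"ax":0,"ay":0,"az":0,"jaw":0.05},{"tx":0,"ty":0,"tz":0,"ax":0,"ay":0,"az":0,"jaw":0.05}]'
python3 b.py b4 | tail -1
cat > y.py <<'E'
import sys
from h import *
for f in sys.argv[1:]:
    W=np.load(f+".npy"); best=[]
    q=W[(np.hypot(W[...,0]-501.5,W[...,1]-180.5)<17.5)&(W[...,2]>42.5)&(W[...,2]<47)][:,:2]
    for yaw in range(-60,120,3):
        for cx in np.arange(499,504.1,1):
            for cy in np.arange(178,183.1,1):
                a=np.radians(yaw); d=q-[cx,cy]; u=d@[np.cos(a),np.sin(a)]; v=d@[-np.sin(a),np.cos(a)]
                out=np.hypot(np.maximum(abs(u)-14,0),np.maximum(abs(v)-6,0)); best.append((np.minimum(out,4).mean(),yaw,cx,cy))
    best.sort(); print(f,len(q),[tuple(np.round(b,2)) for b in best[:4]])
    for th in(-1,1): # low points: plungers
        a=np.radians(best[0][1]); d=W[...,:2]-np.array(best[0][2:]); u=th*(d@[np.cos(a),np.sin(a)]); v=d@[-np.sin(a),np.cos(a)]
        s=(abs(v)<3)&(u>14.5)&(u<19.3)&(W[...,2]>28)&(W[...,2]<44); print(" side",th,[(round(float(x),1),round(float(z),1)) for x,z in sorted(zip(u[s],W[...,2][s]))][::3])
E
python3 y.py b2wrist b3wrist b4wrist
```

```text
t: 14.4
ee_pos: [502.0, 181.4, 122.8]
orientation: [2.855, 1.311, 0.004]
ft_force: [-1.3, -0.9, 13.0]
width: 14.3
14.4 [502.0496787  181.39719824 122.7678603 ] [-1.34110931 -0.88060347 13.01697685]
b2wrist 198 [(np.float64(0.0), np.float64(-18.0), np.float64(502.0), np.float64(180.0)), (np.float64(0.0), np.float64(-15.0), np.float64(502.0), np.float64(180.0)), (np.float64(0.0), np.float64(-12.0), np.float64(502.0), np.float64(180.0)), (np.float64(0.01), np.float64(-12.0), np.float64(502.0), np.float64(181.0))]
 side -1 [(14.6, 40.2)]
 side 1 []
b3wrist 125 [(np.float64(0.0), np.float64(-6.0), np.float64(503.0), np.float64(181.0)), (np.float64(0.0), np.float64(-3.0), np.float64(503.0), np.float64(181.0)), (np.float64(0.0), np.float64(-3.0), np.float64(504.0), np.float64(181.0)), (np.float64(0.0), np.float64(-9.0), np.float64(504.0), np.float64(180.0))]
 side -1 []
 side 1 [(14.5, 41.1), (15.0, 41.6), (15.5, 39.7), (15.8, 30.7), (16.5, 30.7), (17.2, 30.6), (17.4, 32.0), (17.8, 38.1), (17.9, 39.8), (18.0, 41.8), (18.1, 41.6), (18.2, 32.0), (18.3, 39.1)]
b4wrist 102 [(np.float64(0.0), np.float64(-9.0), np.float64(504.0), np.float64(180.0)), (np.float64(0.0), np.float64(-3.0), np.float64(503.0), np.float64(181.0)), (np.float64(0.0), np.float64(-3.0), np.float64(504.0), np.float64(181.0)), (np.float64(0.0), np.float64(0.0), np.float64(503.0), np.float64(181.0))]
 side -1 []
 side 1 [(14.5, 41.1), (15.2, 41.7), (15.5, 40.4), (15.9, 40.6), (16.7, 39.2), (16.9, 41.3), (16.9, 40.8), (17.1, 43.0), (17.2, 39.1), (17.3, 41.7), (17.4, 39.1)]
```

The head has turned only about 8° along with the knob, so the knob is about 0.9 rad slack. The +x plunger shows out near the wall, at a radius of about 18 mm or more. I'll tighten it now.

```bash

python3 -m inch '[{"tx":0,"ty":0,"tz":0,"ax":0,"ay":0,"az":5,"jaw":0.05},{"tx":0,"ty":0,"tz":0,"ax":0,"ay":0,"az":5,"jaw":0.05},{"tx":0,"ty":0,"tz":0,"ax":0,"ay":0,"az":5,"jaw":0.05},{"tx":0,"ty":0,"tz":0,"ax":0,"ay":0,"az":5,"jaw":0.05},{"tx":0,"ty":0,"tz":0,"ax":0,"ay":0,"az":5,"jaw":0.05},{"tx":0,"ty":0,"tz":0,"ax":0,"ay":0,"az":5,"jaw":0.05},{"tx":0,"ty":0,"tz":0,"ax":0,"ay":0,"az":5,"jaw":0.05},{"tx":0,"ty":0,"tz":0,"ax":0,"ay":0,"az":5,"jaw":0.05},{"tx":0,"ty":0,"tz":0,"ax":0,"ay":0,"az":5,"jaw":0.05}]'
python3 -c "
from h import *; print(get_obs()['moment'])"
python3 -m inch '[{"tx":0,"ty":0,"tz":0,"ax":0,"ay":0,"az":5,"jaw":0.05},{"tx":0,"ty":0,"tz":0,"ax":0,"ay":0,"az":5,"jaw":0.05},{"tx":0,"ty":0,"tz":0,"ax":0,"ay":0,"az":5,"jaw":0.05},{"tx":0,"ty":0,"tz":0,"ax":0,"ay":0,"az":4,"jaw":0.05},{"tx":0,"ty":0,"tz":0,"ax":0,"ay":0,"az":0,"jaw":0.05}]'
python3 b.py b5 | tail -1;python3 y.py b5wrist
python3 -c "
from h import *; print(get_obs()['moment'])"
```

```text
t: 15.68
ee_pos: [502.3, 181.6, 122.8]
orientation: [-3.139, -0.114, -0.005]
ft_force: [0.1, 0.1, 12.0]
width: 14.5
[-0.13542397 -0.03186417  0.0099272 ]
t: 16.3
ee_pos: [502.4, 181.6, 122.8]
orientation: [-3.114, 0.402, -0.005]
ft_force: [0.1, 1.1, 11.7]
width: 14.4
16.3 [502.42947212 181.62921784 122.80510776] [ 0.09747099  1.07844007 11.67164653]
b5wrist 196 [(np.float64(0.0), np.float64(-15.0), np.float64(502.0), np.float64(180.0)), (np.float64(0.0), np.float64(-18.0), np.float64(502.0), np.float64(180.0)), (np.float64(0.0), np.float64(-12.0), np.float64(502.0), np.float64(180.0)), (np.float64(0.0), np.float64(-9.0), np.float64(502.0), np.float64(180.0))]
 side -1 [(14.6, 42.0), (14.7, 39.8), (15.6, 40.0), (17.3, 41.1)]
 side 1 [(14.9, 40.2)]
[-0.11017713 -0.02627739 -0.04577712]
```

```bash

python3 -m inch '[{"tx":0,"ty":0,"tz":0,"ax":0,"ay":0,"az":3,"jaw":0.05},{"tx":0,"ty":0,"tz":0,"ax":0,"ay":0,"az":3,"jaw":0.05},{"tx":0,"ty":0,"tz":0,"ax":0,"ay":0,"az":0,"jaw":0.05},{"tx":0,"ty":0,"tz":0,"ax":0,"ay":0,"az":0,"jaw":0.05}]'
python3 b.py b6 | tail -1;python3 y.py b6wrist
python3 -c "
from h import *; print(get_obs()['moment'])
b=cv2.imread('pics/b6wrist.png');c=cv2.resize(b[180:280,270:370],(600,600),interpolation=cv2.INTER_CUBIC)
cv2.imwrite('pics/c9.png',cv2.convertScaleAbs(c,alpha=1.6,beta=10))"
```

```text
t: 16.95
ee_pos: [502.4, 181.6, 122.8]
orientation: [-3.089, 0.564, -0.005]
ft_force: [-0.6, -0.9, 12.1]
width: 14.0
16.95 [502.44664106 181.64638033 122.81753167] [-0.59480041 -0.89605446 12.10209766]
b6wrist 206 [(np.float64(0.0), np.float64(-18.0), np.float64(502.0), np.float64(180.0)), (np.float64(0.01), np.float64(-15.0), np.float64(502.0), np.float64(180.0)), (np.float64(0.01), np.float64(-21.0), np.float64(502.0), np.float64(180.0)), (np.float64(0.01), np.float64(-15.0), np.float64(501.0), np.float64(180.0))]
 side -1 [(14.8, 41.6), (15.7, 41.5), (15.9, 41.0), (16.9, 40.0)]
 side 1 [(14.6, 39.5)]
[-0.10506065 -0.07668904  0.06625452]
```

View pics/c9.png

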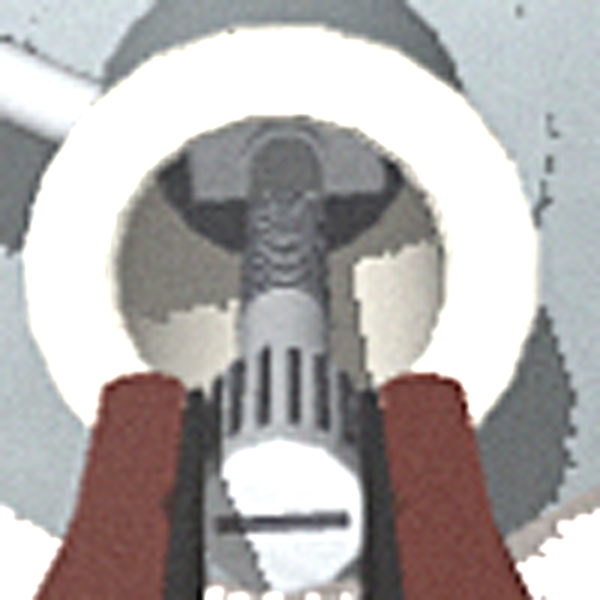

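Picture c9: the knob's slot is again parallel to the head, as it was at the grasp, so the knob is tight. Plunger stubs reach the wall on both sides at (178,185) and (390,185). I'll lift it straight out.

```bash

python3 -m inch '[{"tx":0,"ty":0,"tz":-0.15,"ax":0,"ay":0,"az":0,"jaw":0.05},{"tx":0,"ty":0,"tz":-0.3,"ax":0,"ay":0,"az":0,"jaw":0.05},{"tx":0,"ty":0,"tz":-0.8,"ax":0,"ay":0,"az":0,"jaw":0.05},{"tx":0,"ty":0,"tz":-1,"ax":0,"ay":0,"az":0,"jaw":0.05},{"tx":0,"ty":0,"tz":-1,"ax":0,"ay":0,"az":0,"jaw":0.05},{"tx":0,"ty":0,"tz":-1,"ax":0,"ay":0,"az":0,"jaw":0.05},{"tx":0,"ty":0,"tz":-1,"ax":0,"ay":0,"az":0,"jaw":0.05},{"tx":0,"ty":0,"tz":-1,"ax":0,"ay":0,"az":0,"jaw":0.05},{"tx":0,"ty":0,"tz":-1,"ax":0,"ay":0,"az":0,"jaw":0.05},{"tx":0,"ty":0,"tz":-2,"ax":0,"ay":0,"az":0,"jaw":0.05},{"tx":0,"ty":0,"tz":-2.5,"ax":0,"ay":0,"az":0,"jaw":0.05},{"tx":0,"ty":0,"tz":-2.5,"ax":0,"ay":0,"az":0,"jaw":0.05}]'
python3 -m inch '[{"tx":0,"ty":0,"tz":0,"ax":0,"ay":0,"az":0,"jaw":0.05},{"tx":0,"ty":0,"tz":0,"ax":0,"ay":0,"az":0,"jaw":0.05}]'
python3 b.py b7; python3 - <<'E'
from h import *
o=get_obs(); x,y,z=o["ee_pos"]
# tip distance from scene & wrist clouds near the head height
for n in("wrist","scene"):
    W=np.load("b7"+n+".npy"); r=np.hypot(W[...,0]-x,W[...,1]-y)
    q=W[(r<32)&(W[...,2]>z-94.5)&(W[...,2]<z-76)]
    for a in range(-36,10,6): 
        u=q[:,:2]@[np.cos(np.radians(a)),np.sin(np.radians(a))]; v=q[:,:2]@[-np.sin(np.radians(a)),np.cos(np.radians(a))]; print(n,len(q),a,"len",round(np.ptp(u),1),"wid",round(np.ptp(v),1),"c",round((u.max()+u.min())/2-x*np.cos(np.radians(a))-y*np.sin(np.radians(a)),1))
go([486,-270.3,258],-13.7)
b=cv2.imread('pics/b7wrist.png');c=cv2.resize(b[150:300,240:400],(640,600),interpolation=cv2.INTER_CUBIC)
cv2.imwrite('pics/c10.png',c)
E
```

```text
t: 18.6
ee_pos: [500.7, 181.1, 265.0]
orientation: [-3.091, 0.564, -0.0]
ft_force: [0.3, 0.2, -1.1]
width: 14.2
t: 18.85
ee_pos: [500.3, 181.0, 263.1]
orientation: [3.09, -0.564, -0.001]
ft_force: [-0.2, -0.1, -1.6]
width: 14.4
wrist flange n 1076 z 92.4 [array([500.9, 180.2]), np.float64(30.8)]
wrist knob 910 [500.7 183.4 292.3] 280.2
wrist handle 579 [502.2 183.1 221.8] 185.1
wrist head 286 [500.8 182.7 179.9] 171.7
top flange n 29 z 92.9 [array([505.1, 161.4]), np.float64(22.2)]
scene flange n 140 z 93.4 [array([503.5, 178.6]), np.float64(34.1)]
scene knob 22 [500.8 175.8 288.4] 281.2
scene handle 80 [504.3 176.9 220. ] 185.8
scene head 22 [506.6 173.8 178.3] 172.5
18.85 [500.29375917 180.95763119 263.07506669] [-0.15223927 -0.1464218  -1.60190445]
wrist 496 -36 len 38.4 wid 18.4 c 0.7
wrist 496 -30 len 39.1 wid 16.0 c 0.6
wrist 496 -24 len 39.3 wid 13.6 c 0.4
wrist 496 -18 len 39.5 wid 12.3 c 0.2
wrist 496 -12 len 39.6 wid 14.5 c 0.2
wrist 496 -6 len 39.2 wid 16.8 c 0.1
wrist 496 0 len 38.5 wid 19.0 c 0.1
wrist 496 6 len 37.2 wid 21.5 c 0.0
scene 32 -36 len 31.9 wid 18.8 c 6.7
scene 32 -30 len 32.4 wid 17.3 c 6.9
scene 32 -24 len 32.6 wid 15.6 c 7.1
scene 32 -18 len 33.1 wid 14.0 c 6.8
scene 32 -12 len 33.4 wid 14.4 c 6.4
scene 32 -6 len 33.2 wid 15.3 c 5.9
scene 32 0 len 32.7 wid 17.7 c 5.4
scene 32 6 len 31.8 wid 19.9 c 4.8
yaw -20.7 tilt [-0.11 -0.04] az -7.0 shift(cm) [ 9.318 44.17   0.494] q6 0.69
```

View pics/c10.png

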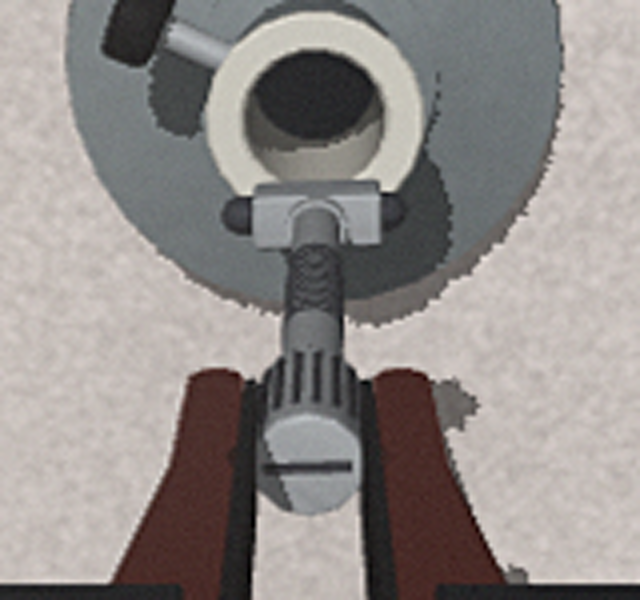

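Picture c10: the gauge is clear of the bore, with its plungers out at (237,216) and (393,208). The tips measure about 39.6 mm apart, and the head is about 3° off the fingers' line. I'll align the head with the rack and carry it back.

```bash

python3 -m inch '[{"tx":0,"ty":0,"tz":0,"ax":0,"ay":0,"az":-4.5,"jaw":0.05},{"tx":0.51,"ty":2.0,"tz":0,"ax":0,"ay":0,"az":0,"jaw":0.05},{"tx":1.12,"ty":4.42,"tz":0,"ax":0,"ay":0,"az":0,"jaw":0.05},{"tx":1.12,"ty":4.42,"tz":0,"ax":0,"ay":0,"az":0,"jaw":0.05},{"tx":1.12,"ty":4.42,"tz":0,"ax":0,"ay":0,"az":0,"jaw":0.05},{"tx":1.12,"ty":4.42,"tz":0,"ax":0,"ay":0,"az":0,"jaw":0.05},{"tx":1.12,"ty":4.42,"tz":0,"ax":0,"ay":0,"az":0,"jaw":0.05},{"tx":1.12,"ty":4.42,"tz":0,"ax":0,"ay":0,"az":0,"jaw":0.05},{"tx":1.12,"ty":4.42,"tz":0,"ax":0,"ay":0,"az":0,"jaw":0.05},{"tx":1.12,"ty":4.42,"tz":0,"ax":0,"ay":0,"az":0,"jaw":0.05},{"tx":1.12,"ty":4.42,"tz":0,"ax":0,"ay":0,"az":0,"jaw":0.05},{"tx":0.51,"ty":2.0,"tz":0,"ax":0,"ay":0,"az":0,"jaw":0.05}]'
python3 -m inch '[{"tx":0,"ty":0,"tz":4.5,"ax":0,"ay":0,"az":0,"jaw":0.05},{"tx":0,"ty":0,"tz":4.5,"ax":0,"ay":0,"az":0,"jaw":0.05},{"tx":0,"ty":0,"tz":2.5,"ax":0,"ay":0,"az":0,"jaw":0.05},{"tx":0,"ty":0,"tz":0,"ax":0,"ay":0,"az":0,"jaw":0.05},{"tx":0,"ty":0,"tz":0,"ax":0,"ay":0,"az":0,"jaw":0.05}]'
python3 - <<'E'
from h import *
o=get_obs(); x,y,z=o["ee_pos"]; print(o["ee_pos"],o["ft_force"])
c=cal("wrist"); im,d=viewer.get_image("wrist"); W=world("wrist",d,c); save("w8.png",im); np.save("w8.npy",W)
q=W[(np.hypot(W[...,0]-x,W[...,1]-y)<32)&(W[...,2]>z-94.5)&(W[...,2]<z-76)][:,:2].astype(np.float32)
print("head",len(q),cv2.minAreaRect(q))
s=(abs(W[...,2]-33)<2)&(W[...,0]>400)&(W[...,0]<600)&(W[...,1]>-340)&(W[...,1]<-60); r=cv2.minAreaRect(W[s][:,:2].astype(np.float32)); print("rack",r)
a=np.radians(r[2] if r[1][0]>r[1][1] else r[2]+90); a=a if np.sin(a)>0 else a+np.pi
Y=np.array([np.cos(a),np.sin(a)]); print("rack yaw",np.degrees(a)-90,"slot",np.array(r[0])-70*Y)
X=np.array([Y[1],-Y[0]]); dd=W[...,:2]-np.array(r[0]); u=dd@X; v=dd@Y
t=(abs(u)<30)&(abs(v+70)<13)&(W[...,2]<28)&(W[...,2]>5); print("slot pts",t.sum(),"u",u[t].min(),u[t].max(),"v",v[t].min(),v[t].max())
go([485.2,-270,100.4]); cv2.imwrite("pics/c11.png",cv2.resize(cv2.cvtColor(im,cv2.COLOR_RGB2BGR)[60:310,200:440],(576,600)))
E
```

```text
t: 20.5
ee_pos: [484.1, -272.9, 263.3]
orientation: [3.109, -0.448, -0.001]
ft_force: [0.1, 0.6, -1.0]
width: 14.1
t: 21.12
ee_pos: [485.9, -270.5, 149.7]
orientation: [3.11, -0.443, 0.002]
ft_force: [1.3, -0.3, -1.1]
width: 14.1
[ 485.8552236  -270.51301742  149.74530422] [ 1.25203612 -0.25434185 -1.1342782 ]
head 494 ((485.94635009765625, -270.93548583984375), (12.127116203308105, 39.4993782043457), 76.20552825927734)
rack ((503.6124572753906, -207.869384765625), (201.20733642578125, 92.31236267089844), 76.84769439697266)
rack yaw -13.152305603027344 slot [ 487.68463205 -276.03319029]
slot pts 752 u -29.923080212566173 29.99186941512964 v -74.26413444234615 -62.298450650400085
yaw -16.2 tilt [ 0.11 -0.06] az 0.0 shift(cm) [-0.119 -0.041  4.974] q6 -0.25
```

View pics/c11.png

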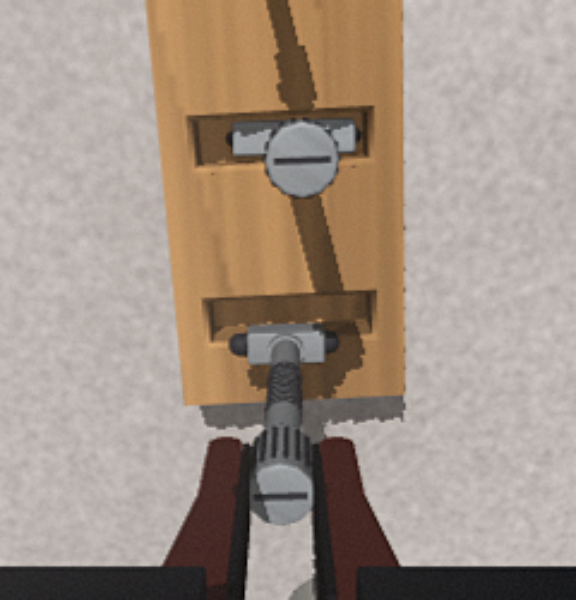

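Picture c11: the aligned head (39.5 × 12 mm, yaw −13.8° against the rack's −13.15°) hangs just over the free slot at (288,315). Its offset across the slot works out to about 0.1 mm. I'll lower it.

```bash

python3 -m inch '[{"tx":0,"ty":0,"tz":1.2,"ax":0,"ay":0,"az":0,"jaw":0.05},{"tx":0,"ty":0,"tz":0.8,"ax":0,"ay":0,"az":0,"jaw":0.05},{"tx":0,"ty":0,"tz":0.3,"ax":0,"ay":0,"az":0,"jaw":0.05},{"tx":0,"ty":0,"tz":0.3,"ax":0,"ay":0,"az":0,"jaw":0.05},{"tx":0,"ty":0,"tz":0.2,"ax":0,"ay":0,"az":0,"jaw":0.05},{"tx":0,"ty":0,"tz":0,"ax":0,"ay":0,"az":0,"jaw":0.05}]'
```

```text
t: 21.92
ee_pos: [485.3, -270.3, 120.7]
orientation: [-3.11, 0.442, 0.0]
ft_force: [1.0, -0.0, -2.0]
width: 14.2
```

Underside at about 28 mm, which is below the rack's top face, with no contact force.

```bash

python3 -m inch '[{"tx":0,"ty":0,"tz":0.4,"ax":0,"ay":0,"az":0,"jaw":0.05},{"tx":0,"ty":0,"tz":0.4,"ax":0,"ay":0,"az":0,"jaw":0.05},{"tx":0,"ty":0,"tz":0.4,"ax":0,"ay":0,"az":0,"jaw":0.05},{"tx":0,"ty":0,"tz":0.4,"ax":0,"ay":0,"az":0,"jaw":0.05},{"tx":0,"ty":0,"tz":0.15,"ax":0,"ay":0,"az":0,"jaw":0.05},{"tx":0,"ty":0,"tz":0,"ax":0,"ay":0,"az":0,"jaw":0.05},{"tx":0,"ty":0,"tz":0,"ax":0,"ay":0,"az":0,"jaw":0.05}]'
```

```text
t: 22.8
ee_pos: [485.5, -270.3, 103.4]
orientation: [3.11, -0.442, 0.0]
ft_force: [-0.2, 0.3, -1.0]
width: 14.4
```

```bash

python3 -m inch '[{"tx":0,"ty":0,"tz":0.1,"ax":0,"ay":0,"az":0,"jaw":0.05},{"tx":0,"ty":0,"tz":0,"ax":0,"ay":0,"az":0,"jaw":0.05},{"tx":0,"ty":0,"tz":0,"ax":0,"ay":0,"az":0,"jaw":0.05}]'
```

```text
t: 23.18
ee_pos: [485.3, -270.3, 102.3]
orientation: [3.11, -0.442, 0.0]
ft_force: [0.1, 0.8, -1.5]
width: 14.1
```

```bash

python3 -m inch '[{"tx":0,"ty":0,"tz":0.08,"ax":0,"ay":0,"az":0,"jaw":0.05},{"tx":0,"ty":0,"tz":0,"ax":0,"ay":0,"az":0,"jaw":0.05},{"tx":0,"ty":0,"tz":0,"ax":0,"ay":0,"az":0,"jaw":0.05}]'
python3 -m inch '[{"tx":0,"ty":0,"tz":0.06,"ax":0,"ay":0,"az":0,"jaw":0.05},{"tx":0,"ty":0,"tz":0,"ax":0,"ay":0,"az":0,"jaw":0.05},{"tx":0,"ty":0,"tz":0,"ax":0,"ay":0,"az":0,"jaw":0.05}]'
```

```text
t: 23.55
ee_pos: [485.3, -270.3, 101.5]
orientation: [-3.11, 0.442, 0.0]
ft_force: [-0.2, 0.1, -0.2]
width: 14.6
t: 23.92
ee_pos: [485.3, -270.3, 100.9]
orientation: [-3.11, 0.442, 0.0]
ft_force: [0.3, 0.5, -1.5]
width: 14.1
```

```bash

python3 -m inch '[{"tx":0,"ty":0,"tz":0.05,"ax":0,"ay":0,"az":0,"jaw":0.05},{"tx":0,"ty":0,"tz":0,"ax":0,"ay":0,"az":0,"jaw":0.05},{"tx":0,"ty":0,"tz":0,"ax":0,"ay":0,"az":0,"jaw":0.05}]'
```

```text
t: 24.3
ee_pos: [485.3, -270.2, 100.4]
orientation: [-3.11, 0.442, -0.0]
ft_force: [-0.1, 0.1, -1.2]
width: 14.0
```

```bash

python3 -m inch '[{"tx":0,"ty":0,"tz":0.04,"ax":0,"ay":0,"az":0,"jaw":0.05},{"tx":0,"ty":0,"tz":0,"ax":0,"ay":0,"az":0,"jaw":0.05},{"tx":0,"ty":0,"tz":0,"ax":0,"ay":0,"az":0,"jaw":0.05}]'
python3 -c "
from h import *; print([get_obs()['ft_force'][2] for _ in range(3)])"
```

```text
t: 24.68
ee_pos: [485.6, -270.4, 100.2]
orientation: [3.11, -0.442, 0.001]
ft_force: [0.9, -0.4, 2.8]
width: 14.2
[np.float64(2.7726968343305813), np.float64(2.7726968343305813), np.float64(2.7726968343305813)]
```

It's on the slot bottom at about 4 N. I'll release and retreat straight up.

```bash

python3 -m inch '[{"tx":0,"ty":0,"tz":-0.03,"ax":0,"ay":0,"az":0,"jaw":0.05},{"tx":0,"ty":0,"tz":0,"ax":0,"ay":0,"az":0,"jaw":0.2},{"tx":0,"ty":0,"tz":0,"ax":0,"ay":0,"az":0,"jaw":0.35},{"tx":0,"ty":0,"tz":0,"ax":0,"ay":0,"az":0,"jaw":0.7},{"tx":0,"ty":0,"tz":0,"ax":0,"ay":0,"az":0,"jaw":0.7},{"tx":0,"ty":0,"tz":0,"ax":0,"ay":0,"az":0,"jaw":0.7}]'
python3 -m inch '[{"tx":0,"ty":0,"tz":-1,"ax":0,"ay":0,"az":0,"jaw":0.7},{"tx":0,"ty":0,"tz":-2,"ax":0,"ay":0,"az":0,"jaw":0.7},{"tx":0,"ty":0,"tz":-3,"ax":0,"ay":0,"az":0,"jaw":0.7},{"tx":0,"ty":0,"tz":-5,"ax":0,"ay":0,"az":0,"jaw":0.7},{"tx":0,"ty":0,"tz":-5,"ax":0,"ay":0,"az":0,"jaw":0.7},{"tx":0,"ty":0,"tz":0,"ax":0,"ay":0,"az":0,"jaw":0.7},{"tx":0,"ty":0,"tz":0,"ax":0,"ay":0,"az":0,"jaw":0.7},{"tx":0,"ty":0,"tz":0,"ax":0,"ay":0,"az":0,"jaw":0.7}]'
python3 w.py w9 gauge; python3 k.py w9|head -1
python3 - <<'E'
from h import *
W=np.load("w9.npy")
q=W[(np.hypot(W[...,0]-486,W[...,1]+271)<30)&(W[...,2]>14)&(W[...,2]<28)]; print(len(q))
q=W[(np.hypot(W[...,0]-486,W[...,1]+271)<25)&(W[...,2]>34)&(W[...,2]<108)]
for z in range(40,130,20):
    s=q[abs(q[:,2]-z)<10]; 
    if len(s): print(z,np.round(s.mean(0),1))
im=cv2.imread("pics/w9.png"); s,_=viewer.get_image("scene"); s=s[:,:,::-1]
cv2.imwrite("pics/c12.png",cv2.hconcat([cv2.resize(im[80:330,200:440],(400,416)),cv2.resize(s[100:350,200:440],(400,416))]))
E
```

```text
t: 25.42
ee_pos: [485.3, -270.2, 100.3]
orientation: [-3.11, 0.442, 0.0]
ft_force: [0.1, -0.1, -0.2]
width: 54.1
t: 26.42
ee_pos: [484.5, -269.7, 258.9]
orientation: [-3.109, 0.442, 0.004]
ft_force: [-0.0, 0.2, -0.4]
width: 61.4
gauge 0.84 [318. 176.] 576 [ 487. -268.   81.] [[469.0, -301.0, 13.0], [501.0, -263.0, 133.0]]
26.525 [ 484.66294361 -269.87696655  258.91246328] [-0.38899404  0.67697944  0.15189893]
mid 190 [ 486.5 -270.7  131.6] [ 486.3 -271.1] zmax 133.36510458447097
281
40 [ 487.8 -265.4   37.1]
60 [ 487.2 -267.1   60.6]
80 [ 487.5 -267.4   80.8]
100 [ 487.2 -266.8   93. ]
```

View pics/c12.png

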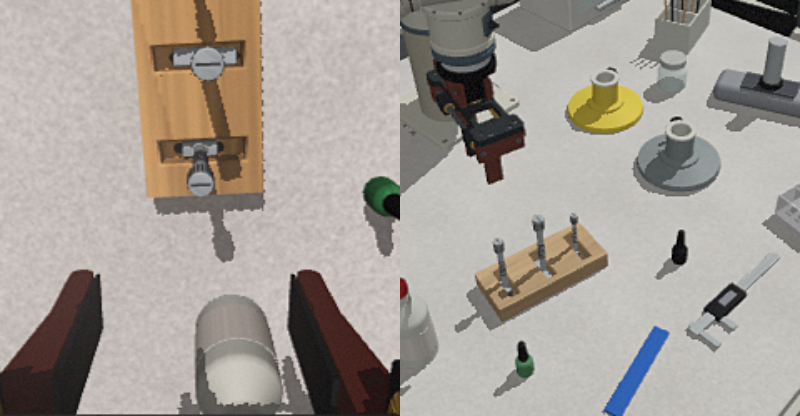

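Picture c12: the middle-sized gauge stands upright in its slot with its knob at (200,180) in the left half. Its plungers are out and the gripper is clear. The scene view shows the other gauges and bystanders where they were, so I'm handing in.

```bash
python3 -c "
from workcell import ctrl; print(ctrl.close_job())"
```

```text
the job is handed in; nothing more can be done
None
```

The middle-sized gauge took the bore of the grey pedestal's bushing and now stands released and upright in its original rack slot. I handed the job in at about 26.5 s of the 72 s allowed; no verdict was reported.

**In the bore:** I pressed the head on the bottom at about 13 N. The knob was slackened about 63° with the fingers, and the head turned about 8° along with it. I then tightened it until its slot was parallel to the head again, as at the start. The knob's joint angle can't be read directly, so that it is tight rests on this and on the size holding.

**Last checks:**
- **Size:** the tips measured 39.6 mm apart after lifting out and 39.5 mm just above the slot. I did not measure them again after release.
- **Seat in the rack:** the gauge touched the slot bottom at about 4 N. The knob top is at about the same height as at the start, and the handle shows no lean.
- **Surroundings:** in the last pictures the other gauges and bystanders look unmoved, and the gripper is clear of everything. I judged this by eye and did not measure it.

**Off or in disagreement:**
- The first two moves were refused because the rows lacked some keys, so nothing moved.
- The scene camera placed things about 3 mm off from the wrist and top cameras; I relied on the wrist camera.
- The finger opening read about 14 mm on the 16 mm knob.
- The moment readings about the vertical were too noisy to confirm the knob torque.

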